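# Release the ratchet and lower the plate press

## Robot

A 6-joint arm with a two-finger parallel gripper is mounted at the origin on a cart in front of the work surface, level with it; the furniture and walls round the work are solid. World frame = base frame: x ahead of the robot, y to its left, z up, the work surface at z = 0. Lengths are in m, angles in rad, forces in N, time in s.
With the tool pointing down it reaches from about 0.275 to 1 m from the base axis. Payload 8.4 kg.
Tool frame: the origin (TCP) lies midway between the tips of the shut fingers; the grasp point (between the pads) lies 19 mm behind it; z points along the fingers, y is the direction in which the jaws open and shut (so a half turn about z gives the same grasp; the last joint's range is limited). The gripper opens to 85 mm and grips with 20 to 120 N. Pads are 22 mm wide; open, the fingers measure 114 mm over their backs; the gripper's body (76 mm by 85 mm) begins 54 mm behind the grasp point. The pads swing forward as they close: fully open they stand 13 mm farther back than shut.
Start: joints at [-1.156, 0.353, 1.633, -0, 1.155, -0.002], TCP at [0.253, -0.571, 0.21] pointing down, gripper open.
Joint ranges: [-2.63, 2.63], [-0.92, 2.1], [0.06, 2.66], [-1.3, 4.44], [0, 2.69], [-3.02, 3.02]. Speed limits (rad/s): [2.22, 2.22, 2.79, 3.14, 3.14, 3.14].

## Interface

Orientations are given as [roll, pitch, yaw] about the fixed x, y, z axes, in that order (R = Rz(yaw) Ry(pitch) Rx(roll)).
In Python, from station import robot, cams gives the robot as it stands. The module is installed in compiled form; this text tells all that it offers.
- The arm moves only by the shell command python3 -m inch 'ROWS'. ROWS is JSON, a list of rows, each a list of 3 entries, a list of its own where there are three numbers: the shift along the tool's x, y, z in cm, then the turn, a rotation vector about the tool's x, y, z in degrees, then the opening, from 0 (shut) to 1 (fully open). A call has 1 to 10 rows; each row shifts and turns the commanded pose from where the row before left it, along the tool's axes as they then stand; what a row does not reach is not made up. A row lasts 1/12 s, in which the tool goes at most 41.7 mm and 7.16 degrees, less where a joint would pass 70% of its speed; a pose out of reach is approached as far as the arm can. A call is refused whole if a number of a shift passes 4.17 or a number of a turn 7.16, either way. A call with a gripper value outside its range is refused whole. The fingers move at their own pace and stop on an object; the grip force is fixed at half the most. Time passes only in rows, so rows that do not move let the fingers close. It gives the time, the measured TCP pose, the force and the opening at its end, in the units of the state.
- robot.observe(): the state, without advancing time (a new reading comes with each control period).
- cams.grab_frame(name): name is "scene" or "top" or "wrist"; returns a dict with "pixels" (420x560x3 uint8, blue, green, red), "z_map" (420x560 float32, m along the optical axis (not along the pixel's ray), 0 where there is no reading), "mtx" (3x3 intrinsics, pixels), "position" and "rotation" of the camera in the world. Camera axes: x right, y down, z forward; pixel columns grow to the right and rows downward; lengths in m; the calibration is good to about 2 mm. A picture is of the moment at which its call begins.
- robot.finish_job(): hands the job in, once; it reports no verdict.
The state is a dict: "time": time; "joints": joint angles; "qvel": joint speeds; "joint_efforts": joint torques, N m; "ee_pos": TCP position; "orientation": TCP orientation; "contact_force": force on the tool from outside, world axes, zero at the start; "wrist_torque": the same for the moment, N m; "finger_gap": opening from 0.0 (shut) to 1.0 (fully open).
Only numpy, scipy, OpenCV 4.12 (cv2) and the standard library are available. Lean on these libraries where they do the work, as an engineer would, in place of code of your own. Each camera call takes 0.05 s, during which the arm holds its last target. There are 200 camera calls.

## Task

The arm of the small bench press is held up by its ratchet. Press the thumb tab of the pawl right down so that the pawl swings clear and stays clear of the teeth, then push the arm down past its teeth by its cross handle until the presser foot rests on the well plate. Only press and push: do not lift the arm or the plate, leave the things standing around the press where they are, and take the hand away at the end.

Things in the scene. Friction and masses are not known exactly. Their poses are not given: they have to be found in the camera images.
- press: Grey base of the press, 250 x 136 x 12 mm, fixed to the desk. Origin on the desk directly below the arm's pivot; z up. Arm reaches out along the base's -x, the pawl's tab along its +x; both pivot pins lie along its y. Base spans x -162..+88, y -68..+68 mm; the pivot's two cheeks are 90 mm high, x -15..+15, y -16..+16 mm.
- pivot (a point): Centre of the arm's pivot pin, 75 mm above the desk over the base's origin; the pin lies along the base's y. A steel wheel with square teeth 0.30 rad apart (60 mm radius over the teeth) turns here with the arm; the pawl behind it catches the teeth, so with the pawl engaged the arm stops going down at about 0.74 rad (0.71 under 25 N).
- press_arm (a joint): Angle of the arm, rad: 0 = level, foot on the well plate (it stops there at -0.01 to 0); positive = raised; starts at 0.77 to 0.85, upper stop 1.0. At angle q a point of the arm r from the pivot lies r*cos(q) along the base's -x and r*sin(q) above the pivot. Stiff hinge: it stays where it is left; 3 to 6 N at the handle lower it once the pawl is clear.
- handle (a point): Centre of the black round cross handle at the arm's end: a bar 22 mm in diameter, 78 mm long along the base's y, 205 mm from the pivot. Its top is 11 mm above this point. It is the place to push down on, following its arc; it ends 75 mm above the desk.
- press_pawl (a joint): Angle of the dark steel pawl, a hooked lever behind the toothed wheel, rad: 0 = engaged in the teeth (start), 0.30 = its stop, fully free; clear of the teeth from about 0.18. No spring, stiff pivot (about 3 N at the tab): it stays where it is pressed to. Its pivot pin is parallel to the base's y, at x +48 mm, 26 mm above the desk.
- pawl_tab (a point): Top centre of the pawl's ribbed thumb tab, 36 mm (along the base's x) x 32 x 6 mm; while engaged it is level, at x +110 mm, y 0 in the base's frame, 83 mm above the desk. Pressed down it turns about the pawl's pivot: at the stop this point has gone 21 mm down and 14 mm out along +x and the tab slopes down outward by 0.30 rad; free space below.
- plate: Loose clear well plate, 112 x 79 x 7 mm (origin: centre of its underside), in the shallow nest on the base under the arm, centred at x -113 mm, its long side along the base's y, underside 12 mm above the desk. To be left in the nest.
- tape: Bystander: roll of tape lying flat, 98 mm across, 25 mm high, origin at the centre of its underside.
- counter: Bystander: white hand tally counter lying on its back, 58 x 54 x 26 mm, origin under its middle.
- vial: Bystander: small glass vial with a cap, 14 mm across, 42 mm high, upright, origin at the centre of its underside.
- reagent: Bystander: dropper bottle, 33 mm across, 80 mm high, upright, origin at the centre of its underside.
Not all that is in view belongs to the job. Leave any green look-alike of the plate alone.

How it is judged:
By the outcome, as a careful person would: the job done as asked, in the order asked, and still so for the second after the job is handed in, with the robot touching nothing.
It also fails if it takes over 48 s, if anything falls off the work surface, if the arm or the gripper's body presses on something with over 40 N, if the wrist force passes 120 N, or if a joint passes its speed limit or range.

## Working session

There is one attempt and no reset: what is moved stays moved. The work goes in short steps, Python scripts to look and compute and a shell command to move; the robot and the scene stay as the last step left them, time stands still between calls to the robot, and variables do not carry over. Pictures are saved under pics/ and viewed, about 8 in all and at most 12, crops included, and the job is handed in when it is done.

```bash
mkdir -p pics
cat > h.py <<'E'
import numpy as np, cv2
from station import robot, cams
def grab(n,save=None):
    f=cams.grab_frame(n)
    if save: cv2.imwrite('pics/'+save,f['pixels'])
    return f
def pts(f):
    K=f['mtx'];z=f['z_map'];v,u=np.mgrid[:z.shape[0],:z.shape[1]]
    c=np.stack([(u-K[0,2])/K[0,0]*z,(v-K[1,2])/K[1,1]*z,z],-1)
    p=c@np.array(f['rotation']).T+f['position']; p[z==0]=np.nan
    return p
E
python3 - <<'E'
from h import *
a=grab('scene','scene0.png');b=grab('top','top0.png')
for n,f in(('s',a),('t',b)): np.savez('pics/%s.npz'%n,**f); print(n,np.round(f['position'],3),np.round(f['rotation'],3).tolist())
s=robot.observe();print(s)
E
```

```text
s [0.016 0.612 0.724] [-2.301, -0.006, -2.325]
t [0.425 0.117 1.08 ] [-3.036, -0.008, -1.574]
{'time': 0.1, 'joints': array([-1.15639780e+00,  3.53603276e-01,  1.63407435e+00, -1.74930332e-05,
        1.15522274e+00, -2.35939833e-03]), 'qvel': array([-1.15563752e-03,  7.84003922e-05,  2.43064919e-04, -3.84922042e-04,
        1.06178998e-05, -7.94128522e-04]), 'joint_efforts': array([ 9.33335505e-04, -6.06354475e+01, -3.42821002e+01, -1.08869799e-05,
        3.95568815e-03, -2.58705859e-05]), 'ee_pos': array([ 0.25282599, -0.57106251,  0.20921531]), 'orientation': array([-3.14028491e+00,  1.29094096e-05,  4.16765005e-01]), 'contact_force': array([ 0.07148148, -0.40205319, -0.26442484]), 'wrist_torque': array([ 0.00108776, -0.00812223, -0.00330973]), 'finger_gap': 0.9970581194515982}
```

View pics/scene0.png

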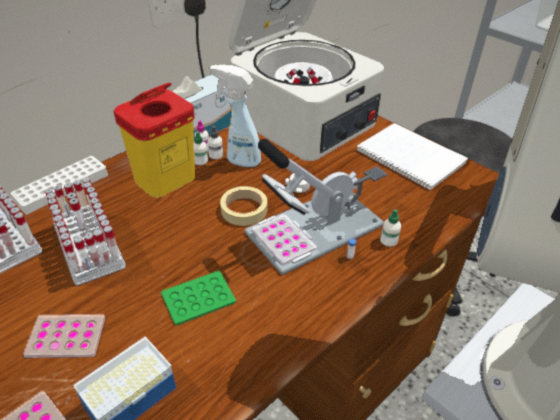

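View pics/top0.png

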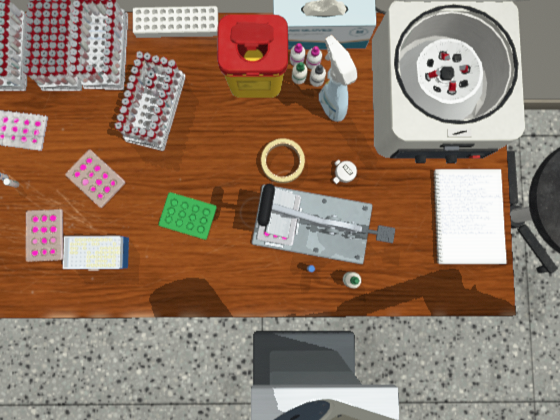

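The top view shows the press base at about (252–372, 185–262), the black handle at (266,206) and the tab at (386,234). Around it are the tape (283,160), counter (344,172), vial (311,268) and reagent bottle (352,280). The green look-alike plate is at (187,215), apart from the press.

Run:
```python
from h import *
f=dict(np.load('pics/t.npz'));p=pts(f);im=f['pixels']
def reg(n,u0,u1,v0,v1,z0,z1,extra=None):
    q=p[v0:v1,u0:u1];m=(q[...,2]>z0)&(q[...,2]<z1)
    if extra is not None:m&=extra[v0:v1,u0:u1]
    s=q[m];print(n,len(s),'med',np.round(np.median(s,0),4),'min',np.round(s.min(0),3),'max',np.round(s.max(0),3));return s,m
t,m=reg('tab',374,402,222,248,.06,.12)
dark=im.max(-1)<50
h,_=reg('handle',250,285,175,235,.15,.35,dark)
c=cv2.minAreaRect((h[:,:2]*1000).astype(np.float32));print(c)
b,_=reg('base',245,380,180,268,.006,.018); r=cv2.minAreaRect((b[:,:2]*1000).astype(np.float32));print('base',r, np.round(cv2.boxPoints(r)))
print('tab rect',cv2.minAreaRect((t[:,:2]*1000).astype(np.float32)))
for n,a in dict(tape=(258,308,135,184,.015,.035),counter=(330,360,155,188,.01,.04),vial=(302,320,258,276,.02,.06),reag=(338,364,268,292,.02,.1)).items(): reg(n,*a)
cv2.imwrite('pics/crop0.png',cv2.resize(im[150:300,240:410],None,fx=4,fy=4,interpolation=cv2.INTER_CUBIC))
```

```text
Traceback (most recent call last):
  File "h.py", line 10, in pts
    p=c@np.array(f['rotation']).T+f['position']; p[z==0]=np.nan
      ~~~~~~~~~~~~~~~~~~~~~~~~~~~^~~~~~~~~~~~~~
ValueError: operands could not be broadcast together with shapes (420,560) (3,)
```

```bash
sed -i "s/^import numpy.*/&\nfrom scipy.spatial.transform import Rotation as Ro/; s/c@np.array(f\['rotation'\]).T/c@Ro.from_euler('xyz',f['rotation']).as_matrix().T/" h.py
cat > m.py <<'E'
from h import *
f=dict(np.load('pics/t.npz'));p=pts(f);im=f['pixels']
def reg(n,u0,u1,v0,v1,z0,z1,extra=None):
    q=p[v0:v1,u0:u1];m=(q[...,2]>z0)&(q[...,2]<z1)
    if extra is not None:m&=extra[v0:v1,u0:u1]
    s=q[m];print(n,len(s),'med',np.round(np.median(s,0),4),'min',np.round(s.min(0),3),'max',np.round(s.max(0),3));return s,m
t,m=reg('tab',374,402,222,248,.06,.12)
dark=im.max(-1)<50
h,_=reg('handle',250,285,175,235,.15,.35,dark)
c=cv2.minAreaRect((h[:,:2]*1000).astype(np.float32));print(c)
b,_=reg('base',245,380,180,268,.006,.018); r=cv2.minAreaRect((b[:,:2]*1000).astype(np.float32));print('base',r, np.round(cv2.boxPoints(r)))
print('tab rect',cv2.minAreaRect((t[:,:2]*1000).astype(np.float32)))
for n,a in dict(tape=(258,308,135,184,.015,.035),counter=(330,360,155,188,.01,.04),vial=(302,320,258,276,.02,.06),reag=(338,364,268,292,.02,.1)).items(): reg(n,*a)
cv2.imwrite('pics/crop0.png',cv2.resize(im[150:300,240:410],None,fx=4,fy=4,interpolation=cv2.INTER_CUBIC))
E
python3 m.py
```

```text
tab 282 med [ 0.4764 -0.1199  0.0821] min [ 0.458 -0.139  0.077] max [ 0.493 -0.097  0.087]
handle 388 med [0.5215 0.126  0.2334] min [0.485 0.112 0.226] max [0.558 0.139 0.238]
((521.4404907226562, 125.28443908691406), (19.32435417175293, 74.22938537597656), 79.74126434326172)
base 4398 med [4.826e-01 3.000e-04 1.140e-02] min [ 0.41  -0.107  0.006] max [0.602 0.157 0.018]
base ((505.634521484375, 24.91693115234375), (263.8537292480469, 190.8472137451172), 89.37650299072266) [[ 409. -106.]
 [ 600. -108.]
 [ 602.  156.]
 [ 412.  158.]]
tab rect ((476.5539245605469, -117.67195129394531), (41.845848083496094, 32.22700881958008), 80.6435317993164)
tape 609 med [0.6442 0.0886 0.0234] min [0.595 0.041 0.015] max [0.693 0.137 0.029]
counter 391 med [ 0.6182 -0.0485  0.0228] min [ 0.594 -0.074  0.011] max [ 0.645 -0.023  0.03 ]
vial 37 med [0.4044 0.0304 0.0413] min [0.398 0.024 0.029] max [0.411 0.037 0.045]
reag 213 med [ 0.3811 -0.0544  0.0481] min [ 0.364 -0.073  0.022] max [ 0.396 -0.042  0.082]
```

View pics/crop0.png

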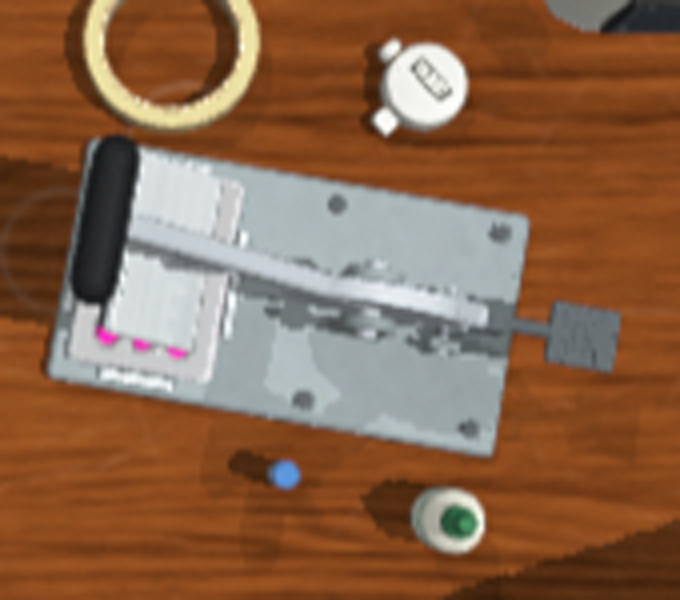

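The crop confirms the press: handle bar at (105,220), ribbed tab at (583,335), and the base at about 10° to world y. By measurement the tab top is at (0.476,-0.119,0.083) and the handle top at z≈0.237. That gives q≈0.83 and a pivot-to-handle line that agrees with the tab. First I'll shut the gripper, align the yaw and raise slightly.

```bash
python3 -m inch '[[[0,0,0],[0,0,6.8],0],[[0,0,0],[0,0,6.8],0],[[0,0,0],[0,0,6.8],0],[[0,0,0],[0,0,6.8],0],[[0,0,0],[0,0,6.8],0],[[0,0,0],[0,0,0],0],[[0,0,0],[0,0,0],0]]'
cat > to.py <<'E'
import sys
from h import *
s=robot.observe();R=Ro.from_euler('xyz',s['orientation']).as_matrix()
d=np.array(list(map(float,sys.argv[1:4])))-s['ee_pos']
print('tool cm',np.round(R.T@d*100,2),'pos',np.round(s['ee_pos'],4),'rpy',np.round(s['orientation'],3),'F',np.round(s['contact_force'],1),'gap',round(s['finger_gap'],2),'t',round(s['time'],2))
E
python3 to.py 0.476 -0.119 0.16
```

```text
time: 0.68
ee_pos: [0.2529, -0.5713, 0.2096]
orientation: [-3.141, 0.0, -0.173]
contact_force: [1.1, -0.4, 0.1]
finger_gap: 0.003
tool cm [ 14.2  -48.39   4.98] pos [ 0.2529 -0.5713  0.2096] rpy [-3.141  0.    -0.173] F [ 1.1 -0.4  0.1] gap 0.0 t 0.68
```

```bash
python3 -m inch '[[[0.9,-3,0],[0,0,0],0],[[0.9,-3,0],[0,0,0],0],[[0.9,-3,0],[0,0,0],0],[[0.9,-3,0],[0,0,0],0],[[0.9,-3,0],[0,0,0],0],[[0.9,-3,0],[0,0,0],0],[[0.9,-3,0],[0,0,0],0],[[0.9,-3,0],[0,0,0],0],[[0.9,-3,0],[0,0,0],0],[[0.9,-3,0],[0,0,0],0]]'
python3 -m inch '[[[0.9,-3,0.8],[0,0,0],0],[[0.9,-3,0.8],[0,0,0],0],[[0.9,-3,0.8],[0,0,0],0],[[0.9,-3,0.8],[0,0,0],0],[[0.9,-3,0.8],[0,0,0],0],[[0.6,-3,0.8],[0,0,0],0],[[0,0,0],[0,0,0],0],[[0,0,0],[0,0,0],0]]'; python3 to.py 0.476 -0.119 0.10
python3 - <<'E'
from h import *
f=grab('scene','scene1.png'); 
p=pts(f);im=f['pixels']
g=grab('wrist','wrist1.png');np.savez('pics/w.npz',**g)
a=cv2.resize(im[120:280,220:420],None,fx=3,fy=3,interpolation=cv2.INTER_CUBIC)
cv2.imwrite('pics/s1c.png',a)
E
```

```text
time: 1.52
ee_pos: [0.3947, -0.2906, 0.21]
orientation: [3.142, -0.0, -0.172]
contact_force: [1.0, 0.0, -0.4]
finger_gap: -0.003
time: 2.18
ee_pos: [0.4762, -0.1224, 0.1614]
orientation: [-3.142, 0.001, -0.17]
contact_force: [-1.3, -0.5, -0.7]
finger_gap: 0.0
tool cm [-0.07 -0.33  6.14] pos [ 0.4762 -0.1224  0.1614] rpy [-3.142e+00  1.000e-03 -1.700e-01] F [-1.3 -0.5 -0.7] gap 0.0 t 2.18
```

View pics/wrist1.png

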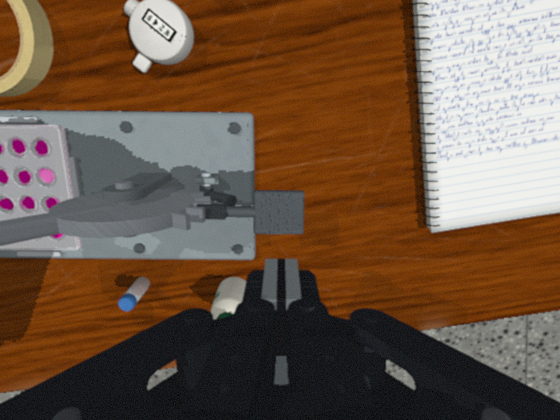

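View pics/s1c.png

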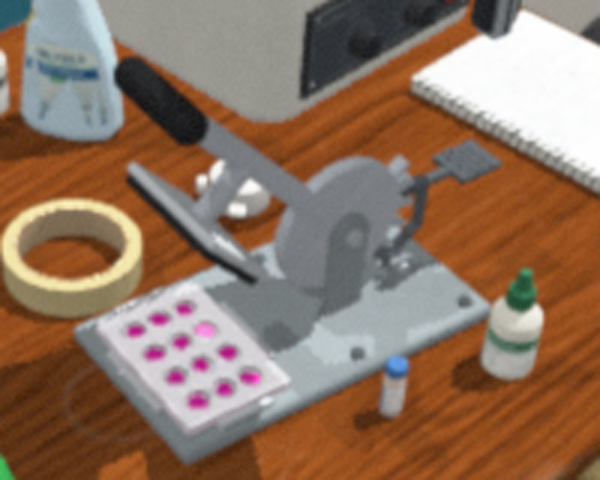

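The wrist view shows the tab at (279,212) and the finger tips at about (281,262). The scene crop shows the tab at (467,160) with the gripper tip near (490,30). I'll check the fingertip-to-tab alignment numerically.

Run:
```python
from h import *
s=robot.observe()
def proj(f,P):
    c=Ro.from_euler('xyz',f['rotation']).as_matrix().T@(np.array(P)-f['position']);k=f['mtx']@c;return np.round(k[:2]/k[2],1)
a=dict(np.load('pics/s.npz'));w=dict(np.load('pics/w.npz'))
print('scene tcp',(proj(a,s['ee_pos'])-[220,120])*3,'tab',(proj(a,[.476,-.119,.083])-[220,120])*3)
print('wrist tcp',proj(w,s['ee_pos']),'tab',proj(w,[.476,-.119,.083]),w['position'],w['rotation'])
p=pts(w);q=p[185:240,250:308].reshape(-1,3);q=q[(q[:,2]>.07)&(q[:,2]<.095)]
print('wrist tab',len(q),np.median(q,0).round(4),q.min(0).round(3),q.max(0).round(3))
r=cv2.minAreaRect((q[:,:2]*1000).astype(np.float32));print(r)
```

```text
scene tcp [490.2  61.2] tab [468.  162.3]
wrist tcp [284.6 261.5] tab [276.4 217.2] [ 0.54679486 -0.13448181  0.32460364] [ 2.86034597e+00 -3.02611313e-04 -1.74379265e+00]
wrist tab 2243 [ 0.4799 -0.1203  0.0819] [ 0.461 -0.14   0.077] [ 0.497 -0.1    0.085]
((479.1378479003906, -119.57650756835938), (37.70015335083008, 31.80764389038086), 79.69674682617188)
```

```bash
python3 -m inch '[[[0.15,0,2],[0,0,0],0],[[0,0,2],[0,0,0],0],[[0,0,2],[0,0,0],0],[[0,0,1],[0,0,0],0],[[0,0,0],[0,0,0],0]]'
python3 -m inch '[[[0,0,0.3],[0,0,0],0],[[0,0.1,0.3],[0,0,0],0],[[0,0.2,0.3],[0,0,0],0],[[0,0.2,0.3],[0,0,0],0],[[0,0,0],[0,0,0],0]]'; python3 to.py 0.4749 -0.1364 0.064
```

```text
time: 2.7
ee_pos: [0.476, -0.1246, 0.0903]
orientation: [-3.141, 0.003, -0.177]
contact_force: [0.4, 0.5, 0.6]
finger_gap: 0.003
time: 3.12
ee_pos: [0.4767, -0.1293, 0.0798]
orientation: [3.141, -0.0, -0.177]
contact_force: [0.7, 0.2, -0.6]
finger_gap: -0.001
tool cm [-0.05  0.73  1.58] pos [ 0.4767 -0.1293  0.0798] rpy [ 3.141 -0.    -0.177] F [ 0.7  0.2 -0.6] gap -0.0 t 3.12
```

```bash
python3 -m inch '[[[0,0.1,0.3],[0,0,0],0],[[0,0.2,0.3],[0,0,0],0],[[0,0.2,0.3],[0,0,0],0],[[0,0,0],[0,0,0],0]]'; python3 -m inch '[[[0,0.1,0.3],[0,0,0],0],[[0,0.1,0.3],[0,0,0],0],[[0,0,0],[0,0,0],0]]';  python3 -m inch '[[[0,0,0.3],[0,0,0],0],[[0,0,0],[0,0,0],0]]'
```

```text
time: 3.45
ee_pos: [0.4755, -0.134, 0.0703]
orientation: [-3.142, 0.001, -0.177]
contact_force: [1.3, 1.1, 0.6]
finger_gap: -0.001
time: 3.7
ee_pos: [0.4752, -0.1359, 0.0643]
orientation: [-3.142, 0.001, -0.177]
contact_force: [0.3, -0.3, 0.1]
finger_gap: 0.002
time: 3.87
ee_pos: [0.4755, -0.1358, 0.0616]
orientation: [3.142, 0.0, -0.177]
contact_force: [0.1, 0.2, -0.1]
finger_gap: 0.004
```

Run:
```python
from h import *
w=grab('wrist');s=grab('scene')
a=cv2.resize(s['pixels'][130:260,300:440],(560,520),interpolation=cv2.INTER_CUBIC)
cv2.imwrite('pics/c2.png',a)
p=pts(w);R=np.array([-.18,-.983])
q=p.reshape(-1,3);d=q[:,:2]-[.479,-.1196];bx=d@R*1000+110;by=d@[.983,-.18]*1000
m=(abs(by)<15)&(by>2)&(bx>86)&(bx<150)&(q[:,2]>.03)&(q[:,2]<.1)
for x in range(86,150,4):
    k=m&(abs(bx-x)<2); 
    if k.sum()>3: print(x,k.sum(),np.median(q[k,2]).round(4))
```

```text
86 35 0.0797
90 61 0.0794
94 180 0.0813
98 262 0.0817
102 272 0.0822
106 263 0.0821
110 265 0.0817
114 348 0.0826
118 279 0.0831
122 252 0.0885
126 269 0.0875
130 170 0.0921
134 120 0.0945
138 81 0.0954
```

View pics/c2.png

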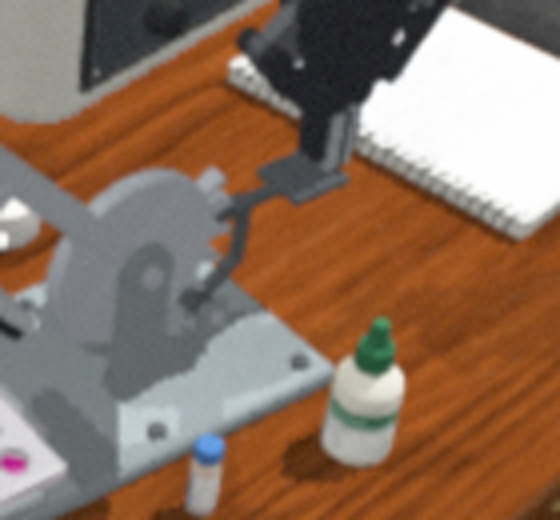

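The tab is still level at about 0.082 m, and the fingers appear beside or behind its outer corner at (335,150). I'm checking where the fingertips really are from the depth maps.

Run:
```python
from h import *
s=robot.observe();print(s['ee_pos'].round(4),s['joints'].round(3))
R=np.array([-.18,-.983])
for n in('scene','wrist','top'):
    f=grab(n);p=pts(f).reshape(-1,3)
    c=Ro.from_euler('xyz',f['rotation']).as_matrix().T@(s['ee_pos']-f['position']);k=f['mtx']@c;print(n,'tcp px',(k[:2]/k[2]).round(1), 'depth',c[2].round(3), f['z_map'][int(k[1]/k[2]),int(k[0]/k[2])])
    d=p[:,:2]-[.479,-.1196];bx=d@R*1000+110;by=d@[.983,-.18]*1000;z=p[:,2]*1000
    m=(bx>85)&(bx<190)&(abs(by)<70)
    for z0 in (30,50,60,70,76,88,95,105,120,140):
        k=m&(abs(z-z0)<4)
        if k.sum()>4: print(z0,k.sum(),'bx',np.percentile(bx[k],[2,50,98]).round(),'by',np.percentile(by[k],[2,50,98]).round())
cv2.imwrite('pics/w3.png',grab('wrist')['pixels'])
```

```text
[ 0.4755 -0.1358  0.0618] [-0.281  0.357  2.03   0.     0.754  1.466]
scene tcp px [379.8 179. ] depth 1.073 1.0457138
76 12 bx [ 88.  95. 124.] by [-15.  -5.   6.]
88 90 bx [ 93. 107. 127.] by [-15.  -4.  12.]
95 44 bx [111. 120. 138.] by [-11.  -6.   5.]
105 46 bx [111. 118. 139.] by [-11.  -6.   8.]
120 35 bx [110. 119. 133.] by [-12.  -8.  -3.]
140 114 bx [ 88. 115. 161.] by [-13. -10.  11.]
wrist tcp px [283.4 261.4] depth 0.176 0.14643261
76 330 bx [ 86. 104. 128.] by [-4. 15. 16.]
88 291 bx [113. 125. 136.] by [ 7. 11. 12.]
95 584 bx [112. 125. 138.] by [ 7.  8. 12.]
105 703 bx [112. 125. 138.] by [ 7.  8. 12.]
120 1074 bx [113. 125. 137.] by [-9.  9. 13.]
140 7292 bx [ 88. 128. 163.] by [-7.  9. 13.]
top tcp px [390.3 234.9] depth 1.02 0.87318546
76 18 bx [ 94. 102. 127.] by [-19. -16. -10.]
88 13 bx [ 96. 105. 118.] by [-17. -13.  -9.]
140 13 bx [ 89. 101. 110.] by [-14. -12.  -8.]
```

View pics/w3.png

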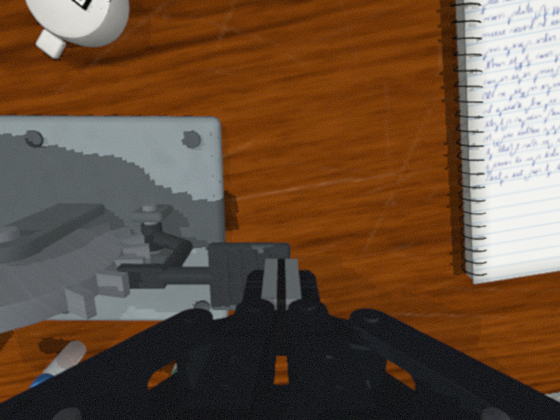

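The wrist view shows the closed fingertips at (283,262), standing just over the tab (250,275). The depth maps suggest the physical tip is about 2 cm higher than the reported TCP. I'll check this against the earlier free-air frame.

Run:
```python
from h import *
w=dict(np.load('pics/w.npz'));p=pts(w)
for v in range(252,282,3): print(v,p[v,283].round(4),p[v,270].round(4),p[v,294].round(4))
print('now')
w=grab('wrist');p=pts(w)
for v in range(246,282,3): print(v,p[v,283].round(4),p[v,270].round(4))
```

```text
252 [ 0.4152 -0.1137 -0.0015] [ 0.4175 -0.1012 -0.0012] [ 0.4137 -0.1243 -0.0005]
255 [ 0.4122 -0.1132 -0.0011] [ 0.4141 -0.1006 -0.0018] [ 0.4105 -0.1238 -0.0008]
258 [ 0.488  -0.1252  0.1855] [ 0.4888 -0.1197  0.1852] [ 0.487  -0.1297  0.1852]
261 [ 0.4876 -0.1251  0.1877] [ 0.4889 -0.1199  0.1886] [ 0.4869 -0.1296  0.188 ]
264 [ 0.4883 -0.1252  0.1923] [ 0.4891 -0.12    0.1921] [ 0.4877 -0.1295  0.1926]
267 [ 0.4877 -0.1251  0.1939] [ 0.4889 -0.12    0.1945] [ 0.4872 -0.1294  0.1943]
270 [ 0.4889 -0.1252  0.1991] [ 0.4895 -0.1203  0.1986] [ 0.4875 -0.1293  0.1978]
273 [ 0.4883 -0.1251  0.2006] [ 0.4888 -0.1202  0.1998] [ 0.4879 -0.1292  0.2012]
276 [ 0.4883 -0.1251  0.2031] [ 0.4889 -0.1203  0.2026] [ 0.4874 -0.1291  0.2026]
279 [ 0.488 -0.125  0.205] [ 0.4898 -0.1206  0.2069] [ 0.4873 -0.129   0.2049]
now
246 [ 0.4911 -0.1383  0.0815] [ 0.4922 -0.1328  0.0817]
249 [ 0.4895 -0.138   0.081 ] [ 0.491  -0.1326  0.0822]
252 [ 0.4882 -0.1378  0.0811] [ 0.4892 -0.1322  0.081 ]
255 [ 0.4866 -0.1375  0.0806] [ 0.4879 -0.132   0.0813]
258 [ 0.4877 -0.1376  0.0864] [ 0.4881 -0.1321  0.085 ]
261 [ 0.4877 -0.1376  0.0894] [ 0.4885 -0.1323  0.0891]
264 [ 0.4877 -0.1376  0.0925] [ 0.4889 -0.1325  0.093 ]
267 [ 0.4876 -0.1376  0.0952] [ 0.4884 -0.1325  0.0949]
270 [ 0.4875 -0.1375  0.0977] [ 0.4887 -0.1326  0.0982]
273 [ 0.4878 -0.1376  0.101 ] [ 0.4881 -0.1326  0.0997]
276 [ 0.4882 -0.1376  0.1043] [ 0.4885 -0.1328  0.1031]
279 [ 0.4879 -0.1376  0.1062] [ 0.4882 -0.1328  0.105 ]
```

The reported TCP lies about 23 mm below the real tips: tip z is 0.185 when the reading is 0.161, and 0.085 now. So nothing has been touched yet. I'll move back over the tab's centre and press along its arc.

```bash
python3 -m inch '[[[0,-0.5,0],[0,0,0],0],[[0,-0.5,0],[0,0,0],0],[[0,0,0],[0,0,0],0],[[0,0,0.3],[0,0,0],0],[[0,0.2,0.3],[0,0,0],0],[[0,0.2,0.3],[0,0,0],0],[[0,0,0],[0,0,0],0]]'; python3 -m inch '[[[0,0.2,0.3],[0,0,0],0],[[0,0.2,0.3],[0,0,0],0],[[0,0,0],[0,0,0],0]]';python3 -m inch '[[[0,0.2,0.3],[0,0,0],0],[[0,0.2,0.3],[0,0,0],0],[[0,0,0],[0,0,0],0]]'
```

```text
time: 4.8
ee_pos: [0.4769, -0.1309, 0.0529]
orientation: [3.14, -0.001, -0.176]
contact_force: [0.1, -4.1, 3.4]
finger_gap: 0.002
time: 5.05
ee_pos: [0.4761, -0.1347, 0.0468]
orientation: [3.141, -0.001, -0.176]
contact_force: [-1.6, -3.5, 2.3]
finger_gap: -0.001
time: 5.3
ee_pos: [0.4758, -0.1376, 0.0414]
orientation: [-3.141, -0.001, -0.177]
contact_force: [-2.6, 2.3, 16.9]
finger_gap: 0.003
```

The force rose to 17 N with the tip at about 0.064 m, which matches the stop geometry. Withdrawing straight up, then checking the tab from the wrist camera.

```bash
python3 -m inch '[[[0,0,-0.5],[0,0,0],0],[[0,0,-2],[0,0,0],0],[[0,0,-3],[0,0,0],0],[[0,0,-3.5],[0,0,0],0],[[0,0,-3.5],[0,0,0],0],[[0,0,-3.5],[0,0,0],0],[[0,0,-3.5],[0,0,0],0],[[0,0,-3.5],[0,0,0],0],[[0,0,-2],[0,0,0],0],[[0,0,0],[0,0,0],0]]'
python3 - <<'E'
from h import *
R=np.array([-.18,-.983])
for n in('wrist','top'):
    q=pts(grab(n)).reshape(-1,3)
    d=q[:,:2]-[.479,-.1196];bx=d@R*1000+110;by=d@[.983,-.18]*1000
    m=(abs(by)<12)&(q[:,2]>.03)&(q[:,2]<.1)
    print(n,[(x,int(m[abs(bx-x)<3].sum()),np.median(q[m&(abs(bx-x)<3),2]).round(3)) for x in range(90,150,6)])
f=grab('top');p=pts(f);m=(f['pixels'].max(-1)<50)&(p[...,2]>.15)&(p[...,2]<.26);m[:,:245]=0;m[:,290:]=0;m[:170]=0;m[240:]=0
print('handle',m.sum(),np.median(p[m],0).round(4))
E
python3 to.py 0.521 0.1255 0.265
```

```text
time: 6.13
ee_pos: [0.4775, -0.1382, 0.2954]
orientation: [3.141, -0.007, -0.176]
contact_force: [1.4, 0.4, -0.7]
finger_gap: -0.0
wrist [(90, 47, np.float64(0.071)), (96, 41, np.float64(0.069)), (102, 39, np.float64(0.067)), (108, 106, np.float64(0.066)), (114, 110, np.float64(0.064)), (120, 105, np.float64(0.063)), (126, 127, np.float64(0.061)), (132, 104, np.float64(0.059)), (138, 105, np.float64(0.057)), (144, 8, np.float64(0.055))]
top [(90, 12, np.float64(0.071)), (96, 10, np.float64(0.069)), (102, 10, np.float64(0.067)), (108, 25, np.float64(0.065)), (114, 31, np.float64(0.065)), (120, 31, np.float64(0.063)), (126, 28, np.float64(0.061)), (132, 33, np.float64(0.059)), (138, 30, np.float64(0.057)), (144, 4, np.float64(0.055))]
handle 452 [0.5208 0.1243 0.2338]
tool cm [ -0.05 -26.7    2.5 ] pos [ 0.4747 -0.1375  0.2898] rpy [-3.141e+00  1.000e-03 -1.760e-01] F [-0.4 -0.8  0.7] gap 0.0 t 6.28
```

The tab now slopes 0.30 rad, with its centre at x≈124 and z≈62 mm. That is the fully-free stop, and it stays there. Next is the handle.

```bash
python3 -m inch '[[[0,-2,0],[0,0,0],0],[[0,-3,0],[0,0,0],0],[[0,-3,0],[0,0,0],0],[[0,-3,0],[0,0,0],0],[[0,-3,0],[0,0,0],0],[[0,-3,0],[0,0,0],0],[[0,-3,0],[0,0,0],0],[[0,-3,0],[0,0,0],0],[[0,-3,0],[0,0,0],0],[[0,-0.7,0],[0,0,0],0]]'
python3 -m inch '[[[0,0,2],[0,0,0],0],[[0,0,2],[0,0,0],0],[[0,0,1.5],[0,0,0],0],[[0,0,0],[0,0,0],0]]'; python3 to.py 0.521 0.125 0.217
python3 - <<'E'
from h import *
w=grab('wrist','w4.png');p=pts(w)
for v in range(246,275,4): print(v,p[v,283].round(4))
for i in range(11):
    q=.826*(1-i/10);print(round(q,3),'out mm',round(205*(np.cos(q)-np.cos(.826)),1),'ee z',round(75+11-23+205*np.sin(q),1))
E
```

```text
time: 7.12
ee_pos: [0.5216, 0.1285, 0.2886]
orientation: [-3.141, 0.003, -0.175]
contact_force: [-0.7, -0.5, -0.6]
finger_gap: -0.003
time: 7.45
ee_pos: [0.5191, 0.1242, 0.2311]
orientation: [3.138, 0.007, -0.176]
contact_force: [-0.7, -0.3, 0.6]
finger_gap: -0.004
tool cm [ 0.18 -0.12  1.41] pos [0.5191 0.1242 0.2311] rpy [ 3.138  0.007 -0.176] F [-0.7 -0.3  0.6] gap -0.0 t 7.45
246 [0.5286 0.1227 0.2348]
250 [0.5268 0.123  0.2352]
254 [0.5244 0.1235 0.2343]
258 [0.5313 0.1224 0.255 ]
262 [0.5317 0.1224 0.2602]
266 [0.5313 0.1225 0.263 ]
270 [0.5314 0.1225 0.2669]
274 [0.5317 0.1225 0.271 ]
0.826 out mm 0.0 ee z 213.7
0.743 out mm 12.0 ee z 201.7
0.661 out mm 22.9 ee z 188.8
0.578 out mm 32.7 ee z 175.0
0.496 out mm 41.4 ee z 160.5
0.413 out mm 48.8 ee z 145.3
0.33 out mm 55.0 ee z 129.5
0.248 out mm 59.8 ee z 113.3
0.165 out mm 63.3 ee z 96.7
0.083 out mm 65.3 ee z 79.9
0.0 out mm 66.0 ee z 63.0
```

View pics/w4.png

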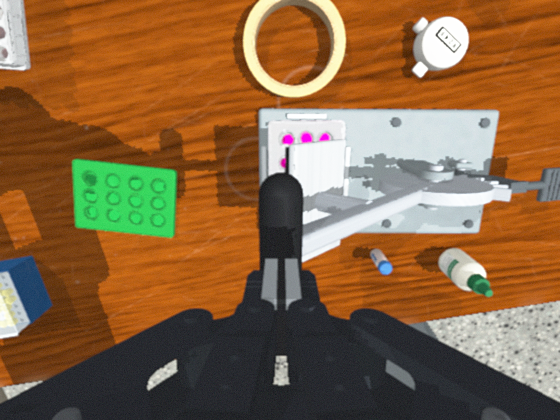

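The wrist view shows the tips over the black handle at (281,258), with the tape (295,45), vial and reagent bottle well clear. Now pushing down along the arc.

```bash
python3 -m inch '[[[0.1,0,0.8],[0,0,0],0],[[0,0,0.6],[0,0,0],0],[[0,0,0.3],[0,0,0],0],[[0,-0.6,0.6],[0,0,0],0],[[0,-0.6,0.6],[0,0,0],0],[[0,-0.55,0.65],[0,0,0],0],[[0,-0.55,0.65],[0,0,0],0],[[0,0,0],[0,0,0],0]]'; python3 to.py 0.5251 0.1475 0.189
python3 - <<'E'
from h import *
f=grab('top');p=pts(f);m=(f['pixels'].max(-1)<50)&(p[...,2]>.05)&(p[...,2]<.23);m[:,:225]=0;m[:,290:]=0;m[:170]=0;m[240:]=0
print('handle',m.sum(),np.median(p[m],0).round(4))
w=grab('wrist');p=pts(w)
for v in range(230,275,5): print(v,p[v,283].round(4))
E
```

```text
time: 8.17
ee_pos: [0.5277, 0.1493, 0.1933]
orientation: [-3.14, -0.001, -0.176]
contact_force: [0.8, -0.4, -1.2]
finger_gap: 0.002
tool cm [-0.23  0.22  0.43] pos [0.5277 0.1493 0.1933] rpy [-3.14e+00 -1.00e-03 -1.76e-01] F [ 0.8 -0.4 -1.2] gap 0.0 t 8.17
handle 81 [0.4955 0.1495 0.2114]
230 [0.5498 0.1448 0.2127]
235 [0.5477 0.1452 0.2129]
240 [0.5453 0.1456 0.2125]
245 [0.5427 0.1461 0.2116]
250 [0.5409 0.1464 0.2127]
255 [0.5385 0.1468 0.2126]
260 [0.5386 0.1468 0.2181]
265 [0.5396 0.1467 0.2254]
270 [0.5395 0.1468 0.2297]
```

The handle top is at 0.2125 m, so q≈0.665. That is already past the 0.74 rad ratchet stop, so the pawl is clear. Continuing.

```bash
python3 -m inch '[[[0,-0.2,0.7],[0,0,0],0],[[0,-0.5,0.7],[0,0,0],0],[[0,-0.45,0.7],[0,0,0],0],[[0,-0.45,0.7],[0,0,0],0],[[0,-0.4,0.75],[0,0,0],0],[[0,-0.35,0.75],[0,0,0],0],[[0,-0.3,0.8],[0,0,0],0],[[0,-0.3,0.8],[0,0,0],0],[[0,0,0],[0,0,0],0]]'
python3 -m inch '[[[0,-0.3,0.8],[0,0,0],0],[[0,-0.2,0.8],[0,0,0],0],[[0,-0.2,0.8],[0,0,0],0],[[0,-0.15,0.8],[0,0,0],0],[[0,-0.1,0.8],[0,0,0],0],[[0,0,0],[0,0,0],0]]';  python3 to.py 0.533 0.190 0.063
```

```text
time: 9.02
ee_pos: [0.533, 0.1777, 0.1345]
orientation: [-3.14, -0.001, -0.176]
contact_force: [-0.3, -0.4, -0.9]
finger_gap: 0.002
time: 9.52
ee_pos: [0.5339, 0.1861, 0.094]
orientation: [3.142, 0.0, -0.177]
contact_force: [-1.3, -1.1, -0.4]
finger_gap: -0.001
tool cm [-0.16 -0.37  3.1 ] pos [0.5339 0.1861 0.094 ] rpy [ 3.142  0.    -0.177] F [-1.3 -1.1 -0.4] gap -0.0 t 9.52
```

```bash
python3 -m inch '[[[0,-0.1,0.7],[0,0,0],0],[[0,-0.1,0.7],[0,0,0],0],[[0,-0.05,0.6],[0,0,0],0],[[0,0,0.4],[0,0,0],0],[[0,0,0.3],[0,0,0],0],[[0,0,0],[0,0,0],0]]'; python3 -m inch '[[[0,0,0.2],[0,0,0],0],[[0,0,0.2],[0,0,0],0],[[0,0,0],[0,0,0],0]]'
python3 - <<'E'
from h import *
w=grab('wrist');p=pts(w)
for v in range(235,270,4): print(v,p[v,283].round(4))
E
```

```text
time: 10.02
ee_pos: [0.5341, 0.1881, 0.0671]
orientation: [3.141, 0.001, -0.176]
contact_force: [-0.1, -0.6, 0.6]
finger_gap: -0.0
time: 10.27
ee_pos: [0.5341, 0.1881, 0.0636]
orientation: [3.141, 0.0, -0.177]
contact_force: [0.5, 1.4, 0.6]
finger_gap: 0.002
235 [0.5544 0.1848 0.0825]
239 [0.553  0.1851 0.0835]
243 [0.5509 0.1854 0.0827]
247 [0.5494 0.1857 0.0835]
251 [0.5474 0.1861 0.083 ]
255 [0.5456 0.1864 0.083 ]
259 [0.5464 0.1863 0.0892]
263 [0.5465 0.1863 0.0936]
267 [0.5461 0.1864 0.0964]
```

```bash
python3 -m inch '[[[0,0,0.2],[0,0,0],0],[[0,0,0],[0,0,0],0],[[0,0,0],[0,0,0],0]]'; python3 -m inch '[[[0,0,0.15],[0,0,0],0],[[0,0,0],[0,0,0],0],[[0,0,0],[0,0,0],0]]'
```

```text
time: 10.57
ee_pos: [0.5342, 0.1881, 0.0631]
orientation: [3.141, 0.0, -0.177]
contact_force: [-6.7, -0.1, 18.7]
finger_gap: 0.0
time: 10.82
ee_pos: [0.5343, 0.1882, 0.0629]
orientation: [3.141, 0.0, -0.177]
contact_force: [-10.2, -3.9, 32.8]
finger_gap: -0.003
```

The arm has reached a hard stop: 33 N, with almost no further motion, at the predicted level (ee z 0.063). Retreating straight up and well away, then checking.

```bash
python3 -m inch '[[[0,0,-0.4],[0,0,0],0],[[0,0,-1],[0,0,0],0],[[0,0,-2],[0,0,0],0],[[0,0,-3],[0,0,0],0],[[0,0,-3],[0,0,0],0],[[0,0,-3],[0,0,0],0],[[0,0,-3],[0,0,0],0],[[0,0,-3],[0,0,0],0],[[-1,0,-1],[0,0,0],0],[[-1,0,0],[0,0,0],0]]'
python3 -m inch '[[[-2,0,0],[0,0,0],0],[[-2,0,0],[0,0,0],0],[[-2,0,0],[0,0,0],0],[[-2,0,0],[0,0,0],0],[[-2,0,0],[0,0,0],0],[[0,0,0],[0,0,0],0],[[0,0,0],[0,0,0],0]]'
sed -e "s#^f=.*#f=grab('top','top5.png');p=pts(f);im=f['pixels']#; s/250,285,175,235,.15,.35/225,275,170,240,.05,.15/; s/crop0/crop5/; s/382,402/&/; s/,.06,.12)/,.04,.12)/" m.py > m5.py; python3 m5.py
python3 - <<'E'
from h import *
s=grab('scene')
cv2.imwrite('pics/s5c.png',cv2.resize(s['pixels'][130:280,220:420],None,fx=3,fy=3,interpolation=cv2.INTER_CUBIC))
E
```

```text
time: 11.65
ee_pos: [0.5159, 0.1923, 0.2573]
orientation: [-3.139, -0.004, -0.177]
contact_force: [-0.2, -0.4, 0.1]
finger_gap: 0.003
time: 12.23
ee_pos: [0.4146, 0.2092, 0.2532]
orientation: [3.14, 0.001, -0.175]
contact_force: [-0.5, 0.2, 0.4]
finger_gap: 0.001
tab 269 med [ 0.4752 -0.1308  0.0622] min [ 0.456 -0.152  0.054] max [ 0.492 -0.099  0.073]
handle 294 med [0.535  0.1895 0.0823] min [0.498 0.175 0.075] max [0.569 0.202 0.088]
((533.3828735351562, 189.14486694335938), (19.944217681884766, 73.33673858642578), 79.0684585571289)
base 4654 med [0.4915 0.0053 0.0114] min [ 0.414 -0.108  0.006] max [0.601 0.16  0.018]
base ((523.9237670898438, 23.847198486328125), (256.632080078125, 178.15562438964844), 79.7739028930664) [[ 413.  -87.]
 [ 589. -118.]
 [ 634.  134.]
 [ 459.  166.]]
tab rect ((475.2231140136719, -124.85009765625), (53.38956069946289, 31.567195892333984), 79.23062896728516)
tape 607 med [0.6446 0.0886 0.0235] min [0.596 0.042 0.015] max [0.692 0.137 0.029]
counter 391 med [ 0.6174 -0.0484  0.0229] min [ 0.593 -0.074  0.01 ] max [ 0.646 -0.023  0.03 ]
vial 37 med [0.4044 0.0304 0.0406] min [0.398 0.024 0.03 ] max [0.411 0.037 0.045]
reag 212 med [ 0.3813 -0.0538  0.0482] min [ 0.364 -0.073  0.021] max [ 0.396 -0.042  0.083]
```

View pics/s5c.png

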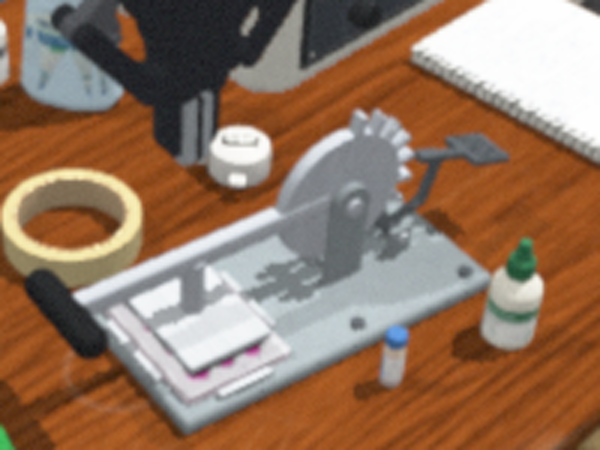

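The scene crop shows the arm level, the foot flat on the plate in its nest at (200,320), the tab pressed down at (475,148), and the gripper clear of everything. The bystanders are within 1 mm of where they started. Handing in.

```bash
python3 -c "
from station import robot
print(robot.finish_job())"
```

```text
the job is handed in; nothing more can be done
None
```

The job is done and handed in at about 12 s of the 48 s allowed. I pressed the pawl tab to its stop, then pushed the arm down by its handle until the presser foot rested on the well plate, and took the hand away.

**Final checks**
- **Pawl:** the tab slopes about 0.30 rad with its centre at z≈62 mm, which is the fully-free position. It still read that at the end.
- **Arm:** the handle is 204 mm out from the pivot, so the arm is level. It met a hard stop at 33 N, the highest force I read, against limits of 40 N for the arm or gripper body and 120 N at the wrist.
- **Plate:** in the last picture it is in its nest with the foot flat on it.
- **Bystanders:** the tape, counter, vial and reagent bottle all measured within 1 mm of where they started.
- **Hand:** it ended clear of everything, with the force reading near zero.

**Disagreements**
- **Fingertip position:** the real fingertips are about 23 mm above the reported TCP. My first press therefore stopped short of the tab without touching it. I found this from the depth images and corrected for it.
- **Handle height:** depth put the top of the lowered handle at 82–83 mm, where 86 mm is nominal. Earlier readings on the handle and tab were also about 1–3 mm low, so I took this as camera bias.

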